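Scent ball into the bedside dish, dish turned to the bed

TASK

Take the wooden scent ball from its ring stand and set it gently in the middle of the white dish. Then pick the dish up by its upright grip, lift it clear of the nightstand, and only then turn it about a quarter turn, level all the while and with the ball loose and staying in the middle, until its blue thumb rest points straight at the bed on the robot's left. Finish still holding the dish like that, level and steady, about 10 cm above the nightstand, ready for someone in bed to take it; leave the tumbler, glasses case, pill case and hair brush where they are.

Things in the scene. Friction and masses are not known exactly. Their poses are not given: they have to be found in the camera images.
- ball_mid (a point): Centre of the loose light-wood scent ball, 40 mm in diameter, 20 g. It starts on the ring stand, its centre about 47 mm above the nightstand top. Axes mean nothing. When setting it in the dish, keep the finger ends no lower than 10 mm below its centre and open them only a little, clear of the dish's slope.
- dish_mid (a point): Middle of the inner floor of the loose white ceramic dish (200 g), 5 mm above its underside. x points to the blue thumb rest (tab 34 mm wide, reaching 82 mm out; at first roughly away from the robot), z up. Round shallow cone, 120 mm across: flat floor of 11 mm radius, then rising 12 degrees to a rim 15 mm high. A ball in the middle has its centre 20 mm above this point.
- dish_grip (a point): Grip point of the dish's upright white fin, 78 mm from the dish's middle opposite the thumb rest; 30 mm above the underside. Fin: 14 mm thick (along y), 26 mm long (along x), top 48 mm above the underside. Axes as dish_mid. The weight hangs to one side: pinch firmly (60 N or more) across the thickness.
- bed_side (a point): A fixed, unmarked point on the nightstand top, 0.45 m to the robot's left (+y), on the side where the bed stands. Its axes are the world's: straight at the bed means along its y axis (+y), square to the nightstand's left edge.
- stand: Fixed dark-wood ring stand for the ball, origin under its centre: base disc 48 mm across and 5 mm high, tube 28 mm across outside, 20 mm inside, top at 30 mm. The ball sits in the tube's mouth.
- tumbler: Empty stainless steel tumbler, 72 mm across the rim, 85 mm high, origin under its centre. Leave alone. It and the ring stand may be on either side.
- glasses_case: Closed red glasses case, 60 x 165 x 42 mm (x, y, z), origin under its centre. Leave alone.
- pill_case: Slim grey pill case with a spring clip, 58 x 95 x 16 mm (x, y, z), origin under its centre. Leave alone.
- brush: Wooden hair brush lying bristles up, 216 mm along its x (handle to -x), 62 mm wide, 30 mm high, origin under it. Leave alone.
Not all that is in view belongs to the job. What is meant by the part that bears dish_mid is not black, and is the larger of those in its own colour. There is more than one size of the part that bears ball_mid; the job needs the larger.

How it is judged:
By the outcome, as a careful person would: the job done as asked, in the order asked, and still so for the second after the job is handed in, while the arm keeps its last pose, push and grip.
It also fails if it takes over 59 s, if anything falls off the work surface, if the arm or the gripper's body presses on something with over 40 N, if the wrist force passes 120 N, or if a joint passes its speed limit or range.

ROBOT

A 6-joint arm with a two-finger parallel gripper is mounted at the origin on the work surface. World frame = base frame: x ahead of the robot, y to its left, z up, the work surface at z = 0. Lengths are in m, angles in degrees, forces in N, time in s.
With the tool pointing down it reaches from about 0.375 to 0.9 m from the base axis. Payload 3.1 kg.
Tool frame: the origin (TCP) lies midway between the tips of the shut fingers; the grasp point (between the pads) lies bot.pinch_z behind it (bot.pinch_z is the distance from the TCP to the grasp point, in m); z points along the fingers, y is the direction in which the jaws open and shut (so a half turn about z gives the same grasp; the last joint's range is limited). The gripper opens to 87 mm and grips with 3 to 60 N. Pads are 19 mm wide; open, the fingers measure 117 mm over their backs; the gripper's body (75 mm by 190 mm) begins 51 mm behind the grasp point.
Start: joints at [-10.227, 30.224, 82.088, -0, 67.689, -10.227], TCP at [0.625, 0, 0.223] pointing down, gripper open.
Joint ranges: [-176.69, 176.69], [-43.24, 126.21], [12.49, 139.97], [-82, 262], [0, 151.66], [-163.58, 163.58]. Speed limits (degrees/s): [159.86, 159.86, 180, 180, 180, 180].

INTERFACE

Orientations are given as a 3x3 rotation matrix whose columns are the frame's x, y, z axes.
In Python, from rig import bot gives the robot as it stands.
- The arm moves only by the tool apply_moves, never from a script. Its argument "motion" is text: rows parted by semicolons, each of 7 numbers parted by spaces: the shift along the tool's x, y, z in m, then the turn, a rotation vector about the tool's x, y, z in degrees, then the finger opening in m, from 0 to 0.087. A call has exactly 8 rows; each row is the pose to reach, as a shift and turn from the pose commanded when the call began, along the tool's axes at that moment; what a row does not reach only later rows make up. A row lasts 1/8 s, in which the tool goes at most 62.5 mm and 10.7 degrees, less where a joint would pass 70% of its speed; a pose out of reach is approached as far as the arm can. A call with a gripper value outside its range is refused whole. The fingers move at their own pace and stop on an object; the grip force is fixed at half the most. Time passes only in rows, so rows that repeat a pose let the fingers close, or fill a call up. It gives the time, the measured TCP pose, the force and the opening at its end, in the units of the state.
- bot.read_state(): the state, without advancing time (a new reading comes with each control period).
- bot.capture(name): name is "scene" or "side" or "wrist"; returns the picture (420x560x3 uint8, red, green, blue); there is no depth.
- bot.get_calibration(name): a dict with "fx", "fy", "cx", "cy" (pixels), "rvec" (rotation vector, rad) and "tvec" (3), from world to camera coordinates, as OpenCV has them. Camera axes: x right, y down, z forward; pixel columns grow to the right and rows downward; lengths in m; the calibration is good to about 2 mm. A picture is of the moment at which its call begins: read the wrist's pose just before it. get_calibration takes no time and is no camera call; for the wrist camera it gives the pose at the moment of the call.
- bot.hand_in(): hands the job in, once; it reports no verdict.
Trained networks look in the newest picture that a camera, given by its name, has taken for a name from the list of things; names that differ only in an ending like _2 or _b are one class to them, and where a whole thing is asked for, a point or a joint stands for the part that bears it (a point fixed in the world has none). Each returns a list of dicts, best first, with "p" (0 to 1); they miss things now and then, are a little off and sometimes report something else, mostly with a low value. They report only what shows in the picture. A call takes as long as a camera call. They do not tell look-alikes from the thing itself.
- bot.find_in(name, camera): "point" ([x, y, z] in m, in world coordinates, good to about 4 mm: the middle of the surface that is visible of it).
The state is a dict: "time_s": time; "joint_positions": joint angles; "qvel": joint speeds; "tau": joint torques, N m; "position": TCP position; "tcp_rot": TCP orientation; "force": force on the tool from outside, world axes, zero at the start; "moment": the same for the moment, N m; "opening": opening from 0.0 (shut) to 1.0 (fully open).
Only numpy, scipy, OpenCV 4.12 (cv2) and the standard library are available. Lean on these libraries where they do the work, as an engineer would, in place of code of your own. Each camera call takes 0.05 s, during which the arm holds its last target.

## Working session

There is one attempt and no reset: what is moved stays moved. The work goes in short steps, Python scripts to look and compute and a tool call to move; the robot and the scene stay as the last step left them, time stands still between calls to the robot, and variables do not carry over. Pictures are saved under pics/ and viewed, and the job is handed in when it is done.

Besides the shell and the picture viewer there is one more tool, called after "Call:" as name(argument=value, ...) on one line, values as JSON. apply_moves: Moves the arm, as the interface text tells. Its arguments: {"type":"object","properties":{"motion":{"type":"string"}},"required":["motion"]}

```bash
mkdir -p pics; ls
python3 - <<'E'
from rig import bot
import cv2,numpy as np
print(bot.pinch_z, bot.read_state())
for n in ["scene","side"]:
    im=bot.capture(n); cv2.imwrite(f"pics/{n}0.png",im[:,:,::-1])
    for k in ["ball_mid","dish_mid","dish_grip"]:
        print(n,k,[(np.round(d["point"],3).tolist(),round(d["p"],2)) for d in bot.find_in(k,n)])
E
```

```text
pics
0.0187 {'time_s': 0.0, 'joint_positions': array([-1.02276677e+01,  3.02802443e+01,  8.21559620e+01, -2.27049542e-03,
        6.76886655e+01, -1.02289938e+01]), 'qvel': array([ 0.05748922,  0.0984317 ,  0.05344734, -0.0573952 ,  0.0045917 ,
       -0.01518047]), 'tau': array([-5.45745443e-04, -4.40045428e+01, -1.76593530e+01,  6.32597599e-02,
        5.83207863e-02, -1.53719384e-04]), 'position': array([6.24270483e-01, 1.45660921e-04, 2.21560281e-01]), 'tcp_rot': array([[-3.78513323e-05,  9.99997685e-01, -2.15130073e-03],
       [ 9.99999938e-01,  3.86063104e-05,  3.50899838e-04],
       [ 3.50982079e-04, -2.15128731e-03, -9.99997624e-01]]), 'force': array([ 0.46293402, -0.31311832, -0.29245909]), 'moment': array([-0.03539739, -0.06141515,  0.02564699]), 'opening': 0.9967807449937818}
scene ball_mid [([0.607, -0.29, 0.023], 0.59), ([0.538, -0.279, 0.059], 0.5)]
scene dish_mid [([0.445, 0.153, 0.007], 0.78), ([0.288, 0.308, 0.01], 0.64)]
scene dish_grip [([0.448, 0.157, 0.005], 0.69), ([0.29, 0.308, 0.008], 0.68), ([0.507, 0.006, 0.008], 0.63)]
side ball_mid [([0.612, -0.306, 0.022], 0.7), ([0.52, 0.277, 0.063], 0.33)]
side dish_mid [([0.45, 0.169, 0.004], 0.91), ([0.506, 0.002, 0.006], 0.78), ([0.288, 0.308, 0.008], 0.62)]
side dish_grip [([0.503, 0.0, 0.008], 0.87), ([0.288, 0.306, 0.006], 0.73), ([0.455, 0.166, 0.006], 0.72), ([0.774, -0.148, 0.015], 0.51)]
```

View pics/scene0.png

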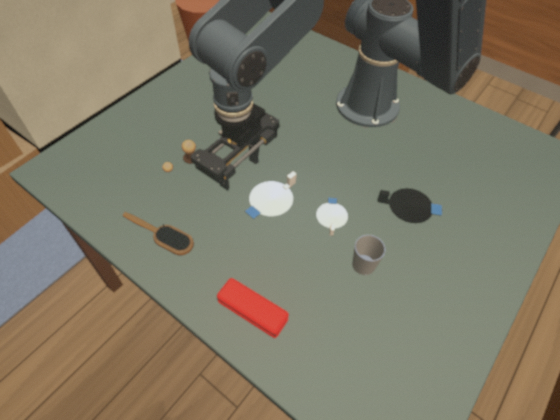

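View pics/side0.png

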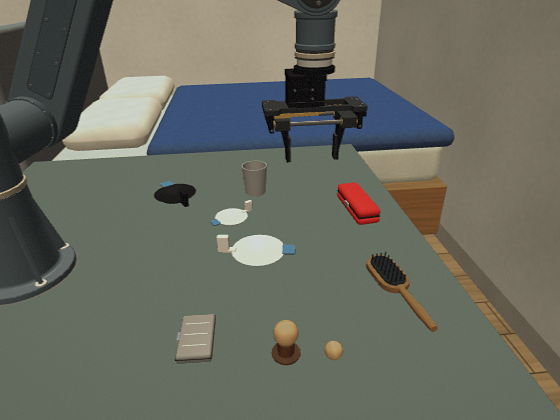

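Candidates:
- Dishes, scene pixels: large white (271,198), small white (332,215), black (410,205). I choose the large white one.
- Balls, scene pixels: the one on the stand (188,147), larger, and the loose small one (167,167). I choose the one on the stand.

In the side view these are the dish at (258,250) and the ball at (286,333).

```bash
cat > h.py <<'E'
from rig import bot
import cv2,numpy as np
def cal(n):
    c=bot.get_calibration(n); K=np.array([[c["fx"],0,c["cx"]],[0,c["fy"],c["cy"]],[0,0,1.]])
    return K,np.array(c["rvec"],float).reshape(3),np.array(c["tvec"],float).reshape(3)
def P(c): return c[0]@np.c_[cv2.Rodrigues(c[1])[0],c[2]]
def proj(c,X): return cv2.projectPoints(np.array(X,float).reshape(-1,1,3),c[1],c[2],c[0],None)[0].reshape(-1,2)
def onz(c,uv,z):
    R=cv2.Rodrigues(c[1])[0]; d=R.T@np.linalg.inv(c[0])@np.array([uv[0],uv[1],1.]); o=-R.T@c[2]
    return o+d*(z-o[2])/d[2]
def tri(cs,uvs):
    X=cv2.triangulatePoints(P(cs[0]),P(cs[1]),np.array(uvs[0],float).reshape(2,1),np.array(uvs[1],float).reshape(2,1)).ravel()
    return X[:3]/X[3]
def crop(im,x,y,w,h,s,name):
    cv2.imwrite(f"pics/{name}.png",cv2.resize(im[y:y+h,x:x+w,::-1],None,fx=s,fy=s,interpolation=cv2.INTER_CUBIC))
E
python3 - <<'E'
from h import *
a=cv2.imread("pics/scene0.png")[:,:,::-1];b=cv2.imread("pics/side0.png")[:,:,::-1]
A=crop(a,140,130,100,60,4,"a1");crop(a,230,160,80,70,5,"a2")
ims=[cv2.resize(i[y:y+60,x:x+100,::-1],None,fx=4,fy=4,interpolation=cv2.INTER_CUBIC) for i,x,y in [(a,150,125),(a,220,165),(b,250,305),(b,205,220)]]
cv2.imwrite("pics/cr.png",np.vstack([np.hstack(ims[:2]),np.hstack(ims[2:])]))
for n in ["scene","side"]: c=cal(n); print(n,c[0][0,0],-cv2.Rodrigues(c[1])[0].T@c[2])
E
```

```text
scene 425.9273007448709 [1.0592802  0.4355136  0.94129723]
side 395.7790588099338 [ 0.47893608 -0.73264488  0.5309779 ]
```

View pics/cr.png

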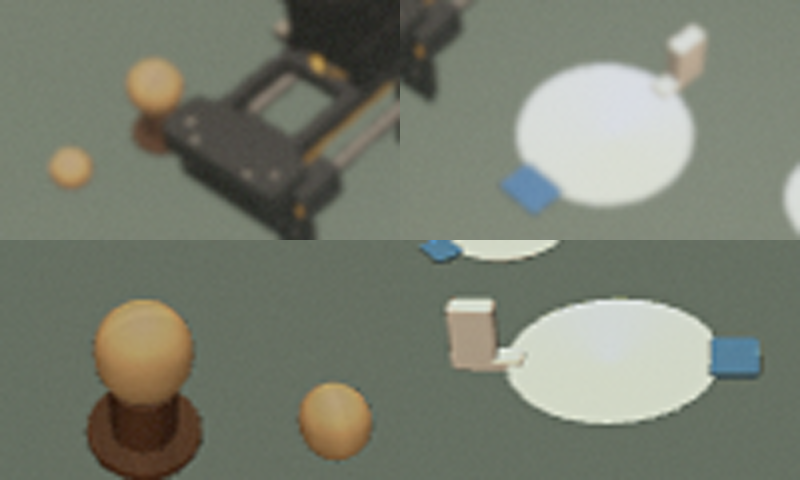

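The close crops confirm the choices. The large white dish has its fin at upper right in scene (towards the robot) and the blue tab away from it. The ball on the stand is the larger of the two.

Run:
```python
from h import *
c=[cal("scene"),cal("side")]
o=-0.375
pts=dict(ball=[(188.75,146.25),(285.9,333.1)],rim=[(271.2,198.5),(258,250.2)],blue=[(252.7,212.2),(289,249.2)],fintop=[(292.5,174.5),(222.7,236.2)])
zs=dict(ball=.047,rim=.015,blue=.015,fintop=.048)
for k,(u,v) in pts.items():
    u=np.array(u)+o;v=np.array(v)+o
    print(k,tri(c,[u,v]).round(4),onz(c[0],u,zs[k]).round(4),onz(c[1],v,zs[k]).round(4))
```

```text
ball [ 0.5336 -0.2862  0.0465] [ 0.5325 -0.2856  0.047 ] [ 0.5349 -0.2875  0.047 ]
rim [ 0.508  -0.0016  0.0068] [0.5124 0.0023 0.015 ] [ 0.5079 -0.0135  0.015 ]
blue [ 0.5769 -0.0104  0.0096] [ 0.5787 -0.0076  0.015 ] [ 0.5767 -0.0187  0.015 ]
fintop [0.4305 0.0102 0.0445] [0.4309 0.0119 0.048 ] [0.4325 0.0031 0.048 ]
```

Run:
```python
from h import *
im=bot.capture("wrist"); cv2.imwrite("pics/w0.png",im[:,:,::-1]); c=cal("wrist")
print(-cv2.Rodrigues(c[1])[0].T@c[2], cv2.Rodrigues(c[1])[0].round(2).tolist(),c[0][0,0])
print(proj(c,[(0.5336,-.2862,.0465),(.508,-.0016,.015),(.577,-.01,.015),(.431,.011,.048)]).round(0))
```

```text
[0.62530094 0.06835772 0.38576069] [[1.0, -0.0, 0.0], [-0.0, -0.97, 0.25], [-0.0, -0.25, -0.97]] 345.80978342413306
[[208. 421.]
 [176. 184.]
 [240. 191.]
 [ 87. 178.]]
```

View pics/w0.png

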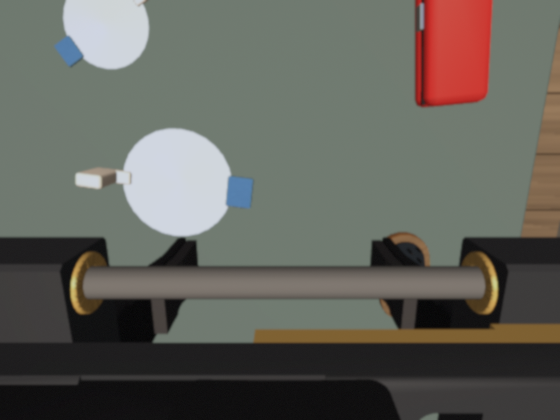

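The wrist view shows the big dish centred near (178,182), the blue tab at (240,192) and the fin at (95,178). All three agree with the predictions. I'll refine these numbers by segmentation.

Run:
```python
from h import *
im=cv2.imread("pics/w0.png"); c=cal("wrist")
hsv=cv2.cvtColor(im,cv2.COLOR_BGR2HSV)
bl=((hsv[...,0]>95)&(hsv[...,0]<125)&(hsv[...,1]>110)).astype(np.uint8)
wh=((hsv[...,2]>165)&(hsv[...,1]<70)).astype(np.uint8)
def comp(m,u,v):
    n,l,s,ce=cv2.connectedComponentsWithStats(m); return (l==l[v,u]).astype(np.uint8),ce[l[v,u]],s[l[v,u]]
_,cb,sb=comp(bl,240,192); print("blue",cb,sb,onz(c,cb,.0135))
m,cw,sw=comp(wh,178,182); m=cv2.morphologyEx(m,cv2.MORPH_OPEN,np.ones((25,25)))
k=max(cv2.findContours(m,cv2.RETR_EXTERNAL,cv2.CHAIN_APPROX_NONE)[0],key=cv2.contourArea)
e=cv2.fitEllipse(k);print("rim",e); 
w=np.array([onz(c,p[0],.015)[:2] for p in k]); cc,r=cv2.minEnclosingCircle(w.astype(np.float32)); print(cc,r,w.mean(0))
mt=((hsv[...,2]>205)&(hsv[...,1]<70)).astype(np.uint8)
crop(im[:,:,::-1],60,110,200,140,4,"w0c")
```

```text
blue [239.352  191.7536] [228 177  24  30 625] [ 0.57653291 -0.01070816  0.0135    ]
rim ((176.38088989257812, 181.83457946777344), (102.91201782226562, 110.63182830810547), 137.03781127929688)
(0.509438157081604, -0.0017390457214787602) 0.05995407700538635 [ 0.50889985 -0.00062157]
```

View pics/w0c.png

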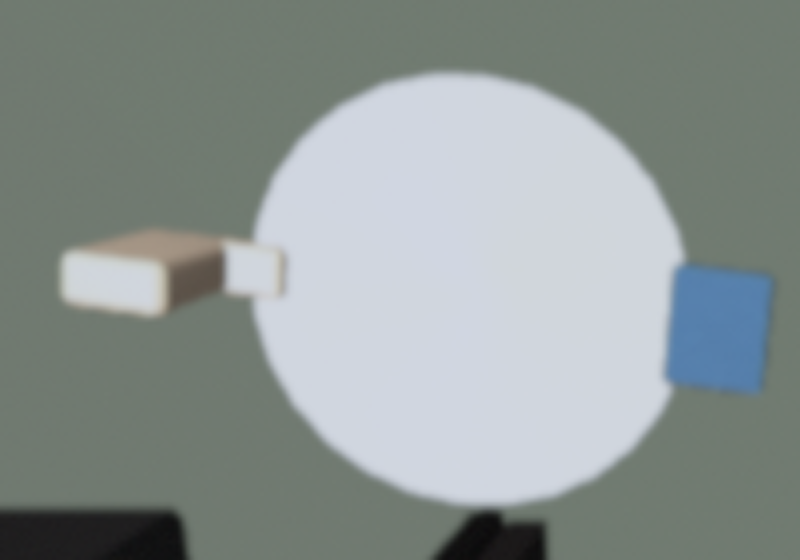

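Fitted rim radius is 59.95 mm, which matches the dish. The dish middle is (0.509,-0.0015), yaw is about -7.8°, the fin is at (0.432,0.009) and the ball at (0.534,-0.286).

Next I'll go above the ball.

Call:
apply_moves(motion="-0.02 -0.006 0.005 0 0 0 0.058;-0.065 -0.02 0.015 0 0 0 0.058;-0.115 -0.037 0.03 0 0 0 0.058;-0.165 -0.053 0.045 0 0 0 0.058;-0.215 -0.069 0.06 0 0 0 0.058;-0.255 -0.081 0.075 0 0 0 0.058;-0.28 -0.089 0.085 0 0 0 0.058;-0.286 -0.091 0.088 0 0 0 0.058")

```text
time_s: 1.45
position: [0.5322, -0.2882, 0.1336]
tcp_rot: [[0.003, 1.0, -0.001], [1.0, -0.003, 0.001], [0.001, -0.001, -1.0]]
force: [-0.7, 0.6, 0.8]
opening: 0.665
```

Run:
```python
from h import *
s=bot.read_state();print(s["time_s"],s["position"],s["opening"])
im=bot.capture("wrist"); c=cal("wrist"); cv2.imwrite("pics/w1.png",im[:,:,::-1])
b=bot.capture("side"); cv2.imwrite("pics/s1.png",b[:,:,::-1]); a=bot.capture("scene"); cv2.imwrite("pics/a1b.png",a[:,:,::-1])
print(proj(c,[(0.5336,-.2862,.0465),s["position"]]).round(0))
```

```text
1.45 [ 0.53223078 -0.28822276  0.13362375] 0.664727674824088
[[285. 209.]
 [282. 257.]]
```

View pics/w1.png

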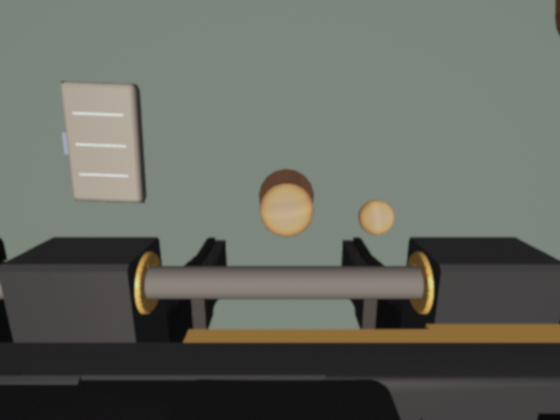

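View pics/s1.png

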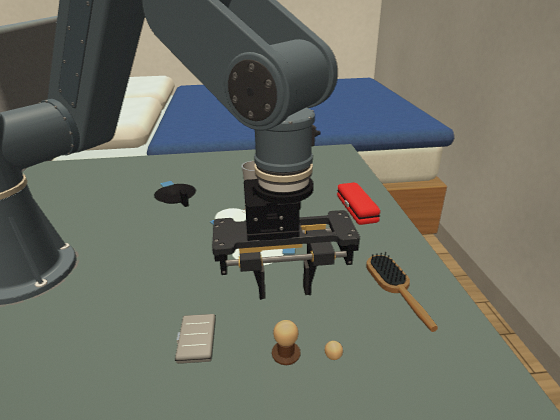

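Run:
```python
from h import *
s=bot.read_state();print(s["time_s"],s["position"],s["qvel"].round(2))
im=cv2.imread("pics/w1.png");c=cal("wrist");hsv=cv2.cvtColor(im,cv2.COLOR_BGR2HSV)
m=((hsv[...,2]>150)&(hsv[...,1]>90)&(hsv[...,0]<25)).astype(np.uint8); m[250:]=0;m[:,:250]=0;m[:,330:]=0
k=max(cv2.findContours(m,cv2.RETR_EXTERNAL,cv2.CHAIN_APPROX_NONE)[0],key=cv2.contourArea);p,r=cv2.minEnclosingCircle(k);print(p,r,onz(c,p,.047))
```

```text
1.6 [ 0.53365348 -0.28576269  0.13454869] [ 1.4  -0.68 -0.1   0.15  0.01  0.17]
(286.1414489746094, 209.55178833007812) 26.101436614990234 [ 0.53585185 -0.28436348  0.047     ]
```

Call:
apply_moves(motion="0 0 0.012 0 0 0 0.056;0 0 0.03 0 0 0 0.056;0 0 0.05 0 0 0 0.056;0 0 0.068 0 0 0 0.056;0 0 0.082 0 0 0 0.056;0 0 0.091 0 0 0 0.056;0 0 0.095 0 0 0 0.056;0 0 0.096 0 0 0 0.056")

```text
time_s: 2.6
position: [0.5341, -0.2861, 0.0386]
tcp_rot: [[0.0, 1.0, 0.0], [1.0, -0.0, -0.0], [-0.0, 0.0, -1.0]]
force: [-0.3, -0.5, -0.4]
opening: 0.643
```

Call:
apply_moves(motion="0 0 0 0 0 0 0.05;0 0 0 0 0 0 0.046;0 0 0 0 0 0 0.043;0 0 0 0 0 0 0.041;0 0 0 0 0 0 0.038;0 0 0 0 0 0 0.034;0 0 0 0 0 0 0.034;0 0 0 0 0 0 0.034")

```text
time_s: 3.6
position: [0.534, -0.286, 0.0386]
tcp_rot: [[0.0, 1.0, 0.0], [1.0, -0.0, -0.0], [-0.0, 0.0, -1.0]]
force: [0.2, -0.5, 0.9]
opening: 0.446
```

Call:
apply_moves(motion="0 0 -0.004 0 0 0 0.034;0 0 -0.012 0 0 0 0.034;0 0 -0.024 0 0 0 0.034;0 0 -0.038 0 0 0 0.034;0 0 -0.052 0 0 0 0.034;0 0 -0.062 0 0 0 0.034;0 0 -0.068 0 0 0 0.034;0 0 -0.07 0 0 0 0.034")

```text
time_s: 4.6
position: [0.534, -0.286, 0.109]
tcp_rot: [[0.0, 1.0, 0.0], [1.0, -0.0, -0.0], [-0.0, 0.0, -1.0]]
force: [-0.2, -0.1, -0.2]
opening: 0.445
```

Run:
```python
from h import *
s=bot.read_state();print(s["time_s"],s["position"],s["opening"]*87)
b=bot.capture("side"); cv2.imwrite("pics/s2.png",b[:,:,::-1])
crop(b,220,230,130,130,4,"s2c")
print(proj(cal("side"),s["position"]+[0,0,.009]))
```

```text
4.6 [ 0.53404474 -0.28604421  0.10897011] 38.685639316369226
[[284.66065382 298.28323242]]
```

View pics/s2c.png

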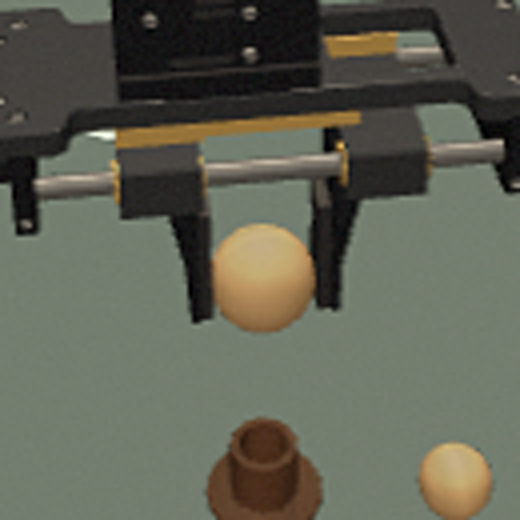

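The ball is held cleanly between the pads. In this picture the gripper's end brackets hang low on the jaw axis. So I'll turn the jaws across the dish, away from the fin and tab, which is also the yaw the fin needs later, and carry the ball over the dish.

Call:
apply_moves(motion="0.01 -0.001 0 0 0 6 0.034;0.04 -0.004 0 0 0 16 0.034;0.085 -0.008 0 0 0 26 0.034;0.135 -0.012 0 0 0 36 0.034;0.185 -0.016 0 0 0 46 0.034;0.23 -0.02 0 0 0 56 0.034;0.265 -0.023 0 0 0 66 0.034;0.2845 -0.025 0 0 0 76 0.034")

```text
time_s: 5.65
position: [0.508, 0.0005, 0.1081]
tcp_rot: [[0.971, 0.238, -0.002], [0.238, -0.971, 0.001], [-0.001, -0.001, -1.0]]
force: [-0.1, 0.2, -0.5]
opening: 0.444
```

Call:
apply_moves(motion="0 0 0 0 0 8 0.034;0 0 0.002 0 0 15 0.034;0 0 0.008 0 0 20 0.034;0 0 0.018 0 0 21.8 0.034;0 0 0.03 0 0 21.8 0.034;0 0 0.042 0 0 21.8 0.034;0 0 0.049 0 0 21.8 0.034;0 0 0.05 0 0 21.8 0.034")

```text
time_s: 6.65
position: [0.5086, -0.0014, 0.0578]
tcp_rot: [[0.991, -0.136, -0.001], [-0.136, -0.991, 0.0], [-0.001, -0.0, -1.0]]
force: [-0.5, 0.2, 0.1]
opening: 0.443
```

Run:
```python
from h import *
s=bot.read_state();print(s["time_s"],s["position"],s["opening"]*87,s["joint_positions"].round(1))
for n in ["wrist","side","scene"]:
    b=bot.capture(n); cv2.imwrite(f"pics/{n}3.png",b[:,:,::-1]); 
    print(n,proj(cal(n),[(.509,-.0012,.005),s["position"]+[0,0,.009]]).round(1).tolist())
a=[cv2.imread(f"pics/{n}3.png") for n in ["wrist","side","scene"]]
cv2.imwrite("pics/m3.png",np.hstack([cv2.resize(a[0],(400,300)),cv2.resize(a[1][170:290,180:340],(400,300),interpolation=2)]))
```

```text
6.65 [ 0.50858602 -0.00143376  0.05781099] 38.50297397335191 [-12.8  36.8 106.2  -0.   37.   85. ]
wrist [[283.3, 225.5], [283.6, 265.2]]
side [[257.9, 250.2], [256.6, 227.2]]
scene [[270.6, 198.9], [270.7, 184.7]]
```

View pics/m3.png

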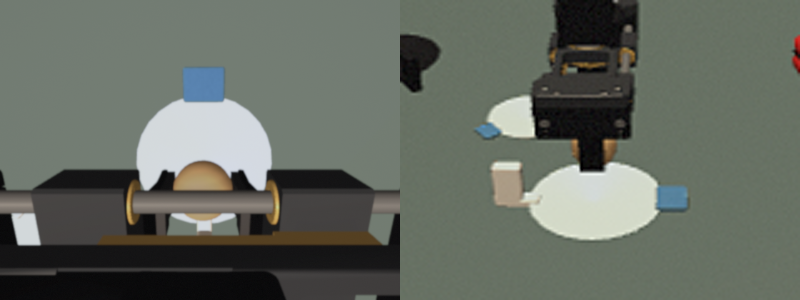

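Run:
```python
from h import *
from scipy.optimize import least_squares
c=cal("wrist"); im=cv2.imread("pics/wrist3.png");hsv=cv2.cvtColor(im,cv2.COLOR_BGR2HSV)
bl=((hsv[...,0]>95)&(hsv[...,0]<125)&(hsv[...,1]>110)).astype(np.uint8)
m=cv2.moments(bl,True);b=onz(c,(m["m10"]/m["m00"],m["m01"]/m["m00"]),.0135)
pts=[]
wh=(hsv[...,2]>150)&(hsv[...,1]<60)
for v in range(150,232,4):
    u=np.where(wh[v,150:420])[0]+150
    if len(u): pts+= [onz(c,(u[0]-.5,v),.015)[:2],onz(c,(u[-1]+.5,v),.015)[:2]]
pts=np.array(pts)
f=least_squares(lambda q:np.hypot(*(pts-q[:2]).T)-q[2],[.509,0,.06],loss="soft_l1",f_scale=.0005)
print("blue",b,"circ",f.x,np.degrees(np.arctan2(*(b[:2]-f.x[:2])[::-1])))
```

```text
blue [ 0.57721504 -0.01143241  0.0135    ] circ [ 0.50985301 -0.00260132  0.05968066] -7.468821630262865
```

Call:
apply_moves(motion="0.001 0.0006 0.004 0 0 0 0.034;0.001 0.0006 0.012 0 0 0 0.034;0.001 0.0006 0.021 0 0 0 0.034;0.001 0.0006 0.029 0 0 0 0.034;0.001 0.0006 0.035 0 0 0 0.034;0.001 0.0006 0.0385 0 0 0 0.034;0.001 0.0006 0.0402 0 0 0 0.034;0.001 0.0006 0.0406 0 0 0 0.034")

```text
time_s: 7.8
position: [0.5099, -0.0022, 0.0179]
tcp_rot: [[0.991, -0.136, 0.0], [-0.136, -0.991, -0.0], [0.0, 0.0, -1.0]]
force: [-1.1, -0.1, -0.5]
opening: 0.448
```

Run:
```python
from h import *
b=bot.capture("side"); crop(b,200,200,120,80,5,"s4")
s=bot.read_state();print(s["position"],s["force"],s["moment"],s["opening"]*87)
```

```text
[ 0.50998411 -0.0022118   0.01799561] [ 0.20662042 -0.62908469  0.2632153 ] [ 0.00742157  0.11373863 -0.05738817] 38.548094288057186
```

View pics/s4.png

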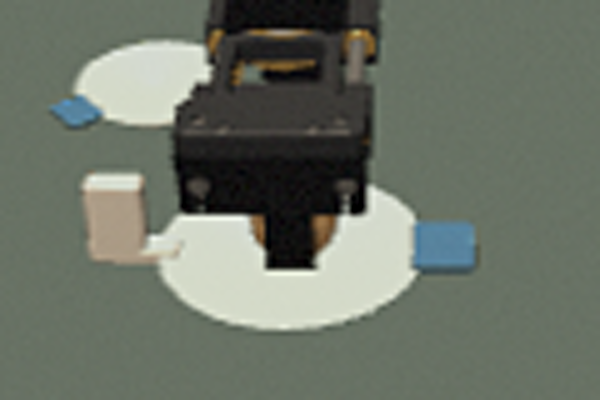

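Call:
apply_moves(motion="0 0 0.0006 0 0 0 0.034;0 0 0.0011 0 0 0 0.034;0 0 0.0014 0 0 0 0.034;0 0 0.0014 0 0 0 0.034;0 0 0.0014 0 0 0 0.034;0 0 0.0014 0 0 0 0.034;0 0 0.0014 0 0 0 0.034;0 0 0.0014 0 0 0 0.034")

```text
time_s: 8.85
position: [0.5099, -0.0022, 0.0165]
tcp_rot: [[0.991, -0.136, -0.0], [-0.136, -0.991, 0.0], [-0.0, -0.0, -1.0]]
force: [0.5, 0.3, -0.5]
opening: 0.442
```

Call:
apply_moves(motion="0 0 0 0 0 0 0.0395;0 0 0 0 0 0 0.040;0 0 0 0 0 0 0.041;0 0 0 0 0 0 0.042;0 0 0 0 0 0 0.043;0 0 0 0 0 0 0.045;0 0 0 0 0 0 0.046;0 0 0 0 0 0 0.046")

```text
time_s: 9.85
position: [0.5099, -0.0022, 0.0166]
tcp_rot: [[0.991, -0.136, -0.0], [-0.136, -0.991, 0.0], [-0.0, 0.0, -1.0]]
force: [0.6, -0.1, 0.8]
opening: 0.531
```

Opening is 46 mm. I'll raise straight up.

Call:
apply_moves(motion="0 0 -0.003 0 0 0 0.046;0 0 -0.01 0 0 0 0.046;0 0 -0.02 0 0 0 0.046;0 0 -0.034 0 0 0 0.046;0 0 -0.05 0 0 0 0.046;0 0 -0.064 0 0 0 0.046;0 0 -0.073 0 0 0 0.046;0 0 -0.076 0 0 0 0.046")

```text
time_s: 10.85
position: [0.5102, -0.0023, 0.0934]
tcp_rot: [[0.991, -0.136, 0.001], [-0.136, -0.991, -0.0], [0.001, 0.0, -1.0]]
force: [0.6, -0.8, -0.1]
opening: 0.525
```

Run:
```python
from h import *
a=[]
for n in ["wrist","side","scene"]:
    b=bot.capture(n); cv2.imwrite(f"pics/{n}5.png",b[:,:,::-1]); a.append(b[:,:,::-1])
s=bot.read_state();print(s["position"],s["joint_positions"].round(1))
cv2.imwrite("pics/m5.png",np.hstack([cv2.resize(a[0][100:340,120:440],(400,300)),cv2.resize(a[1][190:280,200:320],(400,300),interpolation=2)]))
```

```text
[ 0.50971432 -0.00216297  0.09245457] [-12.8  33.2 105.1  -0.   41.8  85. ]
```

View pics/m5.png

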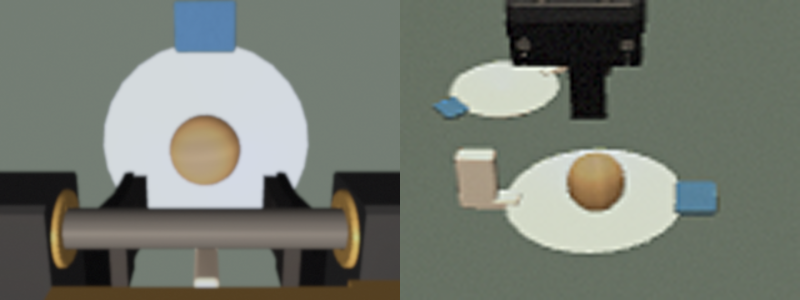

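The ball sits in the middle of the dish, at (205,150) in the wrist crop, with the fingers clear. Next I'll refine the dish pose and ball offset.

```bash
cat > fit.py <<'E'
from h import *
from scipy.optimize import least_squares
def fit(im,c,r0,r1,c0,c1,zr=.015,ball=True,zs=(.0135,.025)):
    hsv=cv2.cvtColor(im,cv2.COLOR_BGR2HSV)
    bl=((hsv[...,0]>95)&(hsv[...,0]<125)&(hsv[...,1]>110)).astype(np.uint8)
    n,l,st,ce=cv2.connectedComponentsWithStats(bl);i=1+np.argmax(st[1:,4]);b=onz(c,ce[i],zs[0])
    wh=(hsv[...,2]>150)&(hsv[...,1]<60);pts=[]
    for v in range(r0,r1,4):
        u=np.where(wh[v,c0:c1])[0]+c0
        if len(u)>20: pts+=[onz(c,(u[0]-.5,v),zr)[:2],onz(c,(u[-1]+.5,v),zr)[:2]]
    pts=np.array(pts)
    f=least_squares(lambda q:np.hypot(*(pts-q[:2]).T)-q[2],[*pts.mean(0),.06],loss="soft_l1",f_scale=.0005)
    m=((hsv[...,2]>100)&(hsv[...,1]>70)&(hsv[...,0]<25)).astype(np.uint8)
    m[:r0]=0;m[r1:]=0;m[:,:c0]=0;m[:,c1:]=0
    k=max(cv2.findContours(m,cv2.RETR_EXTERNAL,cv2.CHAIN_APPROX_NONE)[0],key=cv2.contourArea)
    p,r=cv2.minEnclosingCircle(k)
    print("blue",b.round(4),"circ",f.x.round(4),"yaw",np.degrees(np.arctan2(*(b[:2]-f.x[:2])[::-1])).round(2),"ball",p,onz(c,p,zs[1]).round(4))
E
python3 - <<'E'
from fit import *
im=cv2.imread("pics/wrist5.png");fit(im,cal("wrist"),140,235,190,380)
a=cv2.imread("pics/scene5.png");b=cv2.imread("pics/side5.png")
cv2.imwrite("pics/m5b.png",np.hstack([cv2.resize(a[165:225,225:305],(400,300),interpolation=2),cv2.resize(b[215:275,210:310],(400,300),interpolation=2)]))
print(proj(cal("scene"),[(.5095,-.002,.025),(.4323,.0088,.048)]),proj(cal("side"),[(.5095,-.002,.025),(.4323,.0088,.048)]))
E
```

```text
blue [ 0.576  -0.0111  0.0135] circ [ 0.509  -0.0024  0.0594] yaw -7.42 ball (283.5, 219.375) [ 0.5098 -0.002   0.025 ]
[[270.25517589 194.45305263]
 [290.91895932 173.87436859]] [[257.80182278 243.12905379]
 [222.26170152 234.39917377]]
```

View pics/m5b.png

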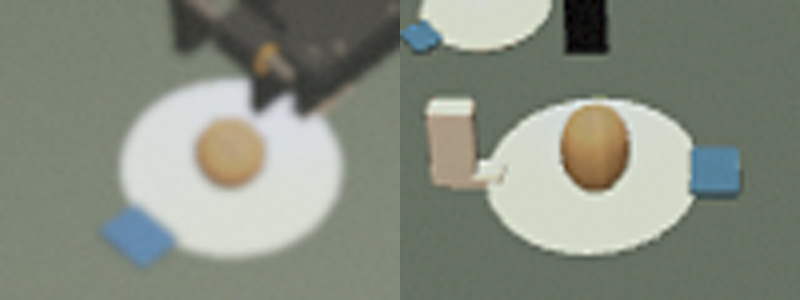

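Ball is centred within about 1 mm. I'll move above the fin.

Call:
apply_moves(motion="-0.004 0 0 0 0 0 0.046;-0.014 0 0 0 0 0 0.046;-0.028 0 0 0 0 0 0.046;-0.044 0 0 0 0 0 0.046;-0.059 -0.0005 0 0 0 0 0.046;-0.071 -0.0005 0 0 0 0 0.046;-0.0775 -0.0005 0 0 0 0 0.046;-0.0785 -0.0005 0 0 0 0 0.046")

```text
time_s: 12.0
position: [0.432, 0.009, 0.0926]
tcp_rot: [[0.991, -0.136, 0.0], [-0.136, -0.991, -0.0], [0.0, 0.0, -1.0]]
force: [1.5, 0.5, -1.0]
opening: 0.527
```

Run:
```python
from fit import *
a=[]
for n in ["wrist","side","scene"]:
    b=bot.capture(n); cv2.imwrite(f"pics/{n}6.png",b[:,:,::-1]); a.append(b[:,:,::-1])
s=bot.read_state();print(s["position"],s["joint_positions"].round(1))
fit(a[0],cal("wrist"),60,240,150,430)
print(proj(cal("wrist"),[(.4318,.009,.048),(.4318,.016,.048),(.4318,.002,.048)]))
cv2.imwrite("pics/m6.png",np.hstack([cv2.resize(a[0],(400,300)),cv2.resize(a[2][145:235,215:335],(400,300),interpolation=2)]))
```

```text
[0.43291549 0.00876428 0.09260409] [-13.7  29.6 115.9   0.   34.4  84.1]
blue [ 0.5684 -0.0102  0.0135] circ [ 0.5087 -0.0025  0.0596] yaw -7.28 ball (284.1595764160156, 100.07447052001953) [ 0.5117 -0.0024  0.025 ]
[[283.56364257 231.6603176 ]
 [272.62170155 233.09010886]
 [294.53037413 230.22728694]]
```

View pics/m6.png

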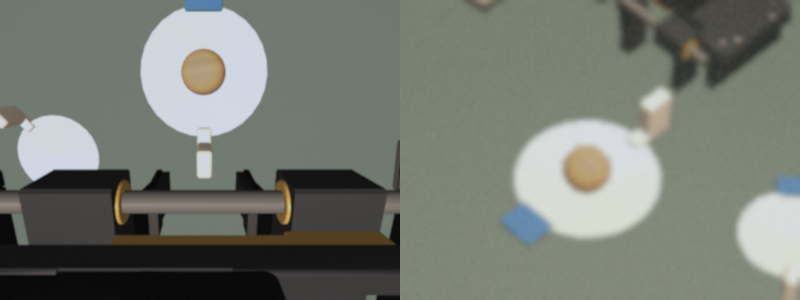

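Run:
```python
from fit import *
im=cv2.imread("pics/wrist6.png");crop(im[:,:,::-1],255,170,60,90,8,"w6c")
c=cal("wrist");s=bot.read_state();p=s["position"];print(p)
print(proj(c,[p]), proj(c,[(p[0],p[1],.048)]))
```

```text
[0.43291549 0.00876428 0.09260409]
[[283.59726736 257.64958176]] [[283.69181407 229.95118149]]
```

View pics/w6c.png

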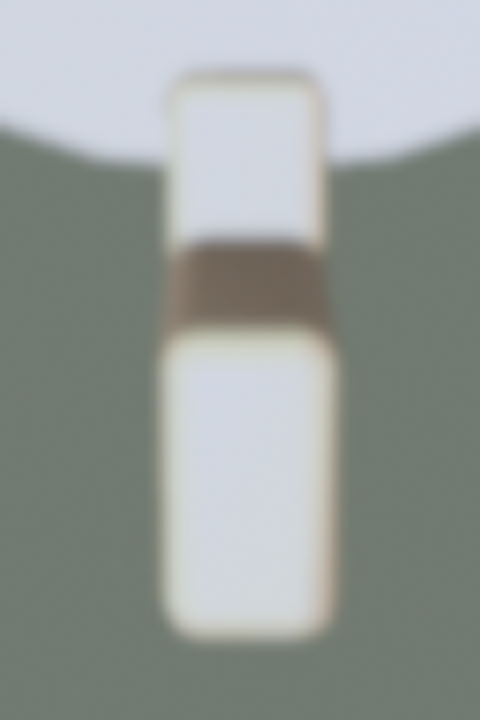

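Call:
apply_moves(motion="0 0.0003 0.01 0 0 0 0.046;0 0.0006 0.026 0 0 0 0.046;0 0.0008 0.043 0 0 0 0.046;0 0.0008 0.058 0 0 0 0.046;0 0.0008 0.069 0 0 0 0.046;0 0.0008 0.077 0 0 0 0.046;0 0.0008 0.0805 0 0 0 0.046;0 0.0008 0.081 0 0 0 0.046")

```text
time_s: 13.15
position: [0.4321, 0.0081, 0.0115]
tcp_rot: [[0.991, -0.136, 0.0], [-0.136, -0.991, -0.0], [0.0, 0.0, -1.0]]
force: [0.5, -0.6, -0.2]
opening: 0.528
```

Run:
```python
from fit import *
a=[]
for n in ["wrist","side","scene"]:
    b=bot.capture(n); cv2.imwrite(f"pics/{n}7.png",b[:,:,::-1]); a.append(b[:,:,::-1])
s=bot.read_state();print(s["position"],s["joint_positions"].round(1),s["force"])
cv2.imwrite("pics/m7.png",np.hstack([cv2.resize(a[0],(400,300)),cv2.resize(a[1][185:275,190:310],(400,300),interpolation=2)]))
```

```text
[0.43231416 0.00811953 0.01185096] [-13.8  40.2 118.2   0.   21.6  84. ] [ 0.5856144  -0.41629034 -0.87788557]
```

View pics/m7.png

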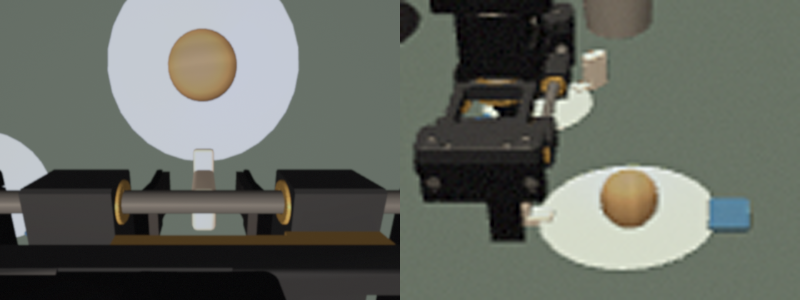

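Fin is centred between the fingers. I'll close slowly.

Call:
apply_moves(motion="0 0 0 0 0 0 0.038;0 0 0 0 0 0 0.032;0 0 0 0 0 0 0.027;0 0 0 0 0 0 0.023;0 0 0 0 0 0 0.02;0 0 0 0 0 0 0.018;0 0 0 0 0 0 0.016;0 0 0 0 0 0 0.015")

```text
time_s: 14.3
position: [0.432, 0.0082, 0.0115]
tcp_rot: [[0.991, -0.136, -0.0], [-0.136, -0.991, 0.0], [-0.0, -0.0, -1.0]]
force: [-0.1, 0.1, -0.7]
opening: 0.176
```

Call:
apply_moves(motion="0 0 0 0 0 0 0.014;0 0 0 0 0 0 0.013;0 0 0 0 0 0 0.01;0 0 0 0 0 0 0.005;0 0 0 0 0 0 0;0 0 0 0 0 0 0;0 0 0 0 0 0 0;0 0 0 0 0 0 0")

```text
time_s: 15.3
position: [0.4321, 0.0082, 0.0116]
tcp_rot: [[0.991, -0.136, -0.0], [-0.136, -0.991, -0.0], [-0.0, 0.0, -1.0]]
force: [-1.4, -0.5, 0.1]
opening: 0.158
```

Run:
```python
from fit import *
a=[]
for n in ["wrist","side","scene"]:
    b=bot.capture(n); cv2.imwrite(f"pics/{n}8.png",b[:,:,::-1]); a.append(b[:,:,::-1])
s=bot.read_state();print(s["position"],s["force"],s["moment"],s["opening"]*87)
cv2.imwrite("pics/m8.png",np.hstack([cv2.resize(a[0],(400,300)),cv2.resize(a[1][185:275,190:310],(400,300),interpolation=2)]))
```

```text
[0.43204725 0.00816129 0.01154272] [ 0.39579777 -0.63375437 -0.5902107 ] [-0.07428827  0.18788892 -0.07014236] 13.607200187067647
```

View pics/m8.png

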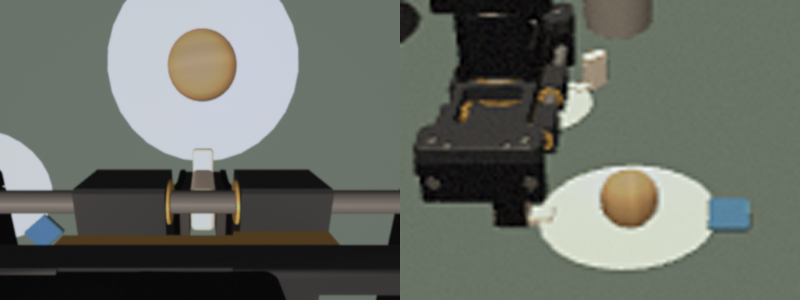

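Gripped at 13.6 mm with the dish undisturbed. I'll lift 10 mm as a test and check level.

Call:
apply_moves(motion="0 0 -0.0004 0 0 0 0;0 0 -0.0012 0 0 0 0;0 0 -0.0026 0 0 0 0;0 0 -0.0044 0 0 0 0;0 0 -0.0064 0 0 0 0;0 0 -0.0082 0 0 0 0;0 0 -0.0095 0 0 0 0;0 0 -0.01 0 0 0 0")

```text
time_s: 16.45
position: [0.4321, 0.0081, 0.0217]
tcp_rot: [[0.991, -0.136, 0.0], [-0.136, -0.991, -0.0], [0.0, 0.0, -1.0]]
force: [0.2, -0.2, -2.6]
opening: 0.162
```

Run:
```python
from fit import *
a=[]
for n in ["wrist","side","scene"]:
    b=bot.capture(n); cv2.imwrite(f"pics/{n}9.png",b[:,:,::-1]); a.append(b[:,:,::-1])
s=bot.read_state();print(s["position"],s["force"],s["moment"],s["opening"]*87)
cv2.imwrite("pics/m9.png",np.hstack([cv2.resize(a[0],(400,300)),cv2.resize(a[1][185:275,190:310],(400,300),interpolation=2)]))
```

```text
[0.43206009 0.00816768 0.02156934] [-0.37967493  0.1400387  -2.86874879] [0.02994789 0.23167488 0.01835446] 13.90900155891151
```

View pics/m9.png

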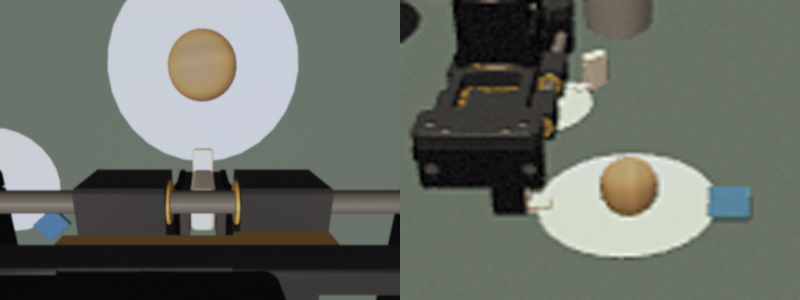

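No droop: the wrist view of the dish and ball is the same as before the lift, and the side view shows the dish off the table. I'll continue straight up.

Call:
apply_moves(motion="0 0 -0.001 0 0 0 0;0 0 -0.003 0 0 0 0;0 0 -0.007 0 0 0 0;0 0 -0.012 0 0 0 0;0 0 -0.018 0 0 0 0;0 0 -0.024 0 0 0 0;0 0 -0.031 0 0 0 0;0 0 -0.038 0 0 0 0")

```text
time_s: 17.6
position: [0.4321, 0.0082, 0.0601]
tcp_rot: [[0.991, -0.136, 0.0], [-0.136, -0.991, -0.0], [0.0, 0.0, -1.0]]
force: [-0.3, -0.2, -2.8]
opening: 0.161
```

Call:
apply_moves(motion="0 0 -0.007 0 0 0 0;0 0 -0.014 0 0 0 0;0 0 -0.0215 0 0 0 0;0 0 -0.029 0 0 0 0;0 0 -0.037 0 0 0 0;0 0 -0.045 0 0 0 0;0 0 -0.05 0 0 0 0;0 0 -0.052 0 0 0 0")

```text
time_s: 18.6
position: [0.4322, 0.0081, 0.1119]
tcp_rot: [[0.991, -0.136, 0.0], [-0.136, -0.991, -0.0], [0.001, 0.0, -1.0]]
force: [-0.5, 0.6, -2.5]
opening: 0.159
```

Run:
```python
from fit import *
a=[]
for n in ["wrist","side","scene"]:
    b=bot.capture(n); cv2.imwrite(f"pics/{n}10.png",b[:,:,::-1]); a.append(b[:,:,::-1])
s=bot.read_state();print(s["position"],s["force"],s["moment"],s["opening"]*87,s["joint_positions"].round(1),s["qvel"].round(1))
print(s["tcp_rot"].round(4))
for k in (8,9,10):
    im=cv2.imread(f"pics/wrist{k}.png");hsv=cv2.cvtColor(im,cv2.COLOR_BGR2HSV)
    m=((hsv[...,2]>100)&(hsv[...,1]>70)&(hsv[...,0]<25)).astype(np.uint8);m[150:]=0
    q=cv2.moments(m,True); print(k,q["m10"]/q["m00"],q["m01"]/q["m00"], [np.where((hsv[v,100:450,2]>150)&(hsv[v,100:450,1]<60))[0][[0,-1]]+100 for v in (40,120,180)])
cv2.imwrite("pics/m10.png",np.hstack([cv2.resize(a[2][120:240,210:370],(400,300)),cv2.resize(a[1][150:270,170:330],(400,300),interpolation=2)]))
# turn plan: rotate tool about dish centre by +phi (world ccw) in start tool frame
R=s["tcp_rot"];p=s["position"];th=np.radians(-7.6)
d=np.array([np.cos(th),np.sin(th),0])*.078
for phi in [2,6,12,19,27,36,45,54, 63,72,80,86.5,91.5,95,97,97.6]:
    Rz=cv2.Rodrigues(np.array([0,0,np.radians(phi)]))[0]
    w=d-Rz@d
    print(phi,(R.T@w).round(4))
```

```text
[0.43200748 0.00818819 0.11153843] [-0.24123405  0.4237717  -2.06959141] [0.09498008 0.26802474 0.01580072] 14.046213213965892 [-13.8  27.2 115.2   0.   37.6  84. ] [-0.   0.4  0.1  0.1 -0.2 -0. ]
[[ 9.908e-01 -1.357e-01 -1.000e-04]
 [-1.357e-01 -9.908e-01  0.000e+00]
 [-1.000e-04 -0.000e+00 -1.000e+00]]
8 282.5649245689655 90.32610452586206 [array([157, 411]), array([155, 413]), array([185, 383])]
9 282.51032806804375 90.38004590252464 [array([157, 410]), array([155, 413]), array([185, 382])]
10 282.4854211663067 90.43142548596113 [array([157, 410]), array([155, 413]), array([100, 382])]
2 [ 0.0001  0.0027 -0.    ]
6 [ 0.0005  0.0082 -0.    ]
12 [ 0.0018  0.0162 -0.    ]
19 [ 0.0043  0.0254 -0.    ]
27 [ 0.0086  0.0354 -0.    ]
36 [ 0.0151  0.0458 -0.    ]
45 [ 0.023   0.0551 -0.    ]
54 [ 0.0324  0.063  -0.    ]
63 [ 0.0428  0.0694 -0.    ]
72 [ 0.0542  0.074  -0.    ]
80 [ 0.0647  0.0766 -0.    ]
86.5 [ 0.0735  0.0776 -0.    ]
91.5 [ 0.0803  0.0777 -0.    ]
95 [ 0.0851  0.0774 -0.    ]
97 [ 0.0878  0.0771 -0.    ]
97.6 [ 0.0886  0.077  -0.    ]
```

View pics/m10.png

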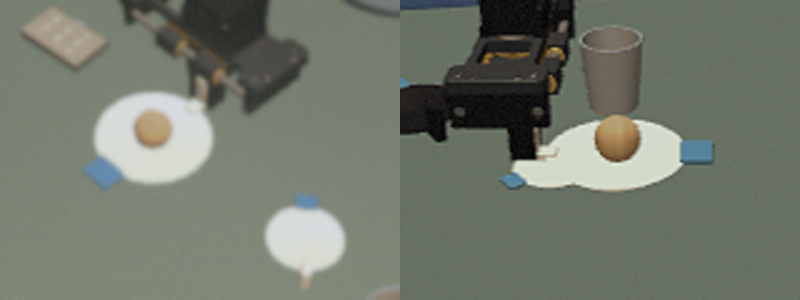

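The ball hasn't shifted in the wrist view (within about 0.1 px). The dish is about 10 cm up, level and clear. Now I'll turn it smoothly about the dish's own middle.

Call:
apply_moves(motion="0 0.001 0 0 0 -0.7 0;0.0001 0.003 0 0 0 -2.2 0;0.0002 0.0061 0 0 0 -4.5 0;0.0007 0.0105 0 0 0 -7.7 0;0.0016 0.0158 0 0 0 -11.7 0;0.0032 0.022 0 0 0 -16.4 0;0.0054 0.0285 0 0 0 -21.4 0;0.0082 0.0348 0 0 0 -26.5 0")

```text
time_s: 19.75
position: [0.4354, -0.0278, 0.1114]
tcp_rot: [[0.946, 0.324, -0.0], [0.324, -0.946, -0.0], [-0.0, -0.0, -1.0]]
force: [0.4, 0.2, -2.2]
opening: 0.159
```

Call:
apply_moves(motion="0.0003 0.0071 0 0 0 -5.2 0;0.0013 0.0141 0 0 0 -10.4 0;0.0029 0.0211 0 0 0 -15.7 0;0.0052 0.028 0 0 0 -21 0;0.0081 0.0346 0 0 0 -26.3 0;0.0116 0.0409 0 0 0 -31.6 0;0.0155 0.0467 0 0 0 -36.8 0;0.02 0.0522 0 0 0 -42 0")

```text
time_s: 20.75
position: [0.4713, -0.0709, 0.1114]
tcp_rot: [[0.486, 0.874, -0.0], [0.874, -0.486, -0.0], [-0.0, 0.0, -1.0]]
force: [-0.9, 0.7, -3.3]
opening: 0.156
```

Call:
apply_moves(motion="0.0003 0.0068 0 0 0 -5 0;0.0012 0.0134 0 0 0 -9.9 0;0.0025 0.0197 0 0 0 -14.6 0;0.0042 0.0253 0 0 0 -18.9 0;0.006 0.03 0 0 0 -22.6 0;0.0077 0.0337 0 0 0 -25.6 0;0.009 0.0364 0 0 0 -27.8 0;0.0098 0.0379 0 0 0 -29.1 0")

```text
time_s: 21.75
position: [0.5091, -0.0806, 0.1114]
tcp_rot: [[0.002, 1.0, -0.0], [1.0, -0.002, -0.0], [-0.0, -0.0, -1.0]]
force: [-0.6, 0.3, -2.0]
opening: 0.157
```

Call:
apply_moves(motion="0 0 0 0 0 0 0;0 0 0 0 0 0 0;0 0 0 0 0 0 0;0 0 0 0 0 0 0;0 0 0 0 0 0 0;0 0 0 0 0 0 0;0 0 0 0 0 0 0;0 0 0 0 0 0 0")

```text
time_s: 22.75
position: [0.509, -0.0805, 0.1115]
tcp_rot: [[0.003, 1.0, -0.0], [1.0, -0.003, -0.0], [-0.0, -0.0, -1.0]]
force: [0.6, -0.3, -2.6]
opening: 0.159
```

Run:
```python
from fit import *
a=[]
for n in ["wrist","side","scene"]:
    b=bot.capture(n); cv2.imwrite(f"pics/{n}11.png",b[:,:,::-1]); a.append(b[:,:,::-1])
s=bot.read_state();print(s["time_s"],s["position"],s["force"],s["opening"]*87,s["qvel"].round(1))
print(s["tcp_rot"].round(4).tolist())
h=.1
fit(a[0],cal("wrist"),30,175,120,440,.015+h,True,(.0135+h,.025+h))
for k in (10,11):
    im=cv2.imread(f"pics/wrist{k}.png");hsv=cv2.cvtColor(im,cv2.COLOR_BGR2HSV)
    m=((hsv[...,2]>100)&(hsv[...,1]>70)&(hsv[...,0]<25)).astype(np.uint8);m[150:]=0
    q=cv2.moments(m,True); print(k,q["m10"]/q["m00"],q["m01"]/q["m00"], [np.where((hsv[v,100:450,2]>150)&(hsv[v,100:450,1]<60))[0][[0,-1]]+100 for v in (40,120,180)])
cv2.imwrite("pics/m11.png",np.vstack([np.hstack([cv2.resize(a[2][110:260,180:380],(400,300)),cv2.resize(a[1][150:300,170:370],(400,300),interpolation=2)]),np.hstack([cv2.resize(a[0],(400,300)),cv2.resize(a[1],(400,300))])]))
```

```text
22.9 [ 0.50900099 -0.08046237  0.11154376] [-0.57193    -0.1109924  -2.67432115] 13.748257398568303 [ 0.  -0.   0.   0.1  0.   0.1]
[[0.0035, 1.0, -0.0], [1.0, -0.0035, 0.0], [0.0, -0.0, -1.0]]Traceback (most recent call last):
  File "<stdin>", line 8, in <module>
  File "fit.py", line 6, in fit
    n,l,st,ce=cv2.connectedComponentsWithStats(bl);i=1+np.argmax(st[1:,4]);b=onz(c,ce[i],zs[0])
                                                       ~~~~~~~~~^^^^^^^^^^
    return _wrapfunc(a, 'argmax', axis=axis, out=out, **kwds)
    return bound(*args, **kwds)
ValueError: attempt to get argmax of an empty sequence
```

Run:
```python
from fit import *
a=[cv2.imread(f"pics/{n}11.png") for n in ["wrist","side","scene"]]
for k in (10,11):
    im=cv2.imread(f"pics/wrist{k}.png");hsv=cv2.cvtColor(im,cv2.COLOR_BGR2HSV)
    m=((hsv[...,2]>100)&(hsv[...,1]>70)&(hsv[...,0]<25)).astype(np.uint8);m[150:]=0
    q=cv2.moments(m,True); print(k,q["m10"]/q["m00"],q["m01"]/q["m00"], [np.where((hsv[v,100:450,2]>150)&(hsv[v,100:450,1]<60))[0][[0,-1]]+100 for v in (40,120,180)])
c=[cal("scene"),cal("side")]
for n,i,cc in (("scene",2,c[0]),("side",1,c[1])):
    hsv=cv2.cvtColor(a[i],cv2.COLOR_BGR2HSV);bl=((hsv[...,0]>95)&(hsv[...,0]<125)&(hsv[...,1]>110)).astype(np.uint8)
    _,l,st,ce=cv2.connectedComponentsWithStats(bl)
    for s,e in zip(st[1:],ce[1:]):
        if 40<s[4]<2000: print(n,s,e.round(1),onz(cc,e,.1135).round(4))
    print(proj(cc,[(.509,-.002,.125),(.509,.068,.1135),(.509,-.002,.115)]).round(1))
cv2.imwrite("pics/m11.png",np.vstack([np.hstack([cv2.resize(a[2][110:260,180:380],(400,300)),cv2.resize(a[1][150:300,170:370],(400,300),interpolation=2)]),np.hstack([cv2.resize(a[0],(400,300)),cv2.resize(a[1],(400,300))])]))
```

```text
10 282.4854211663067 90.43142548596113 [array([157, 410]), array([155, 413]), array([100, 382])]
11 282.32217403090266 90.66318785578747 [array([157, 410]), array([155, 412]), array([185, 382])]
scene [433 206   7   8  48] [436.2 209.2] [0.3483 0.379  0.1135]
[[270.4 170.2]
 [292.5 186.6]
 [270.4 172.8]]
[[255.7 204.1]
 [254.  193.6]
 [255.9 208.2]]
```

View pics/m11.png

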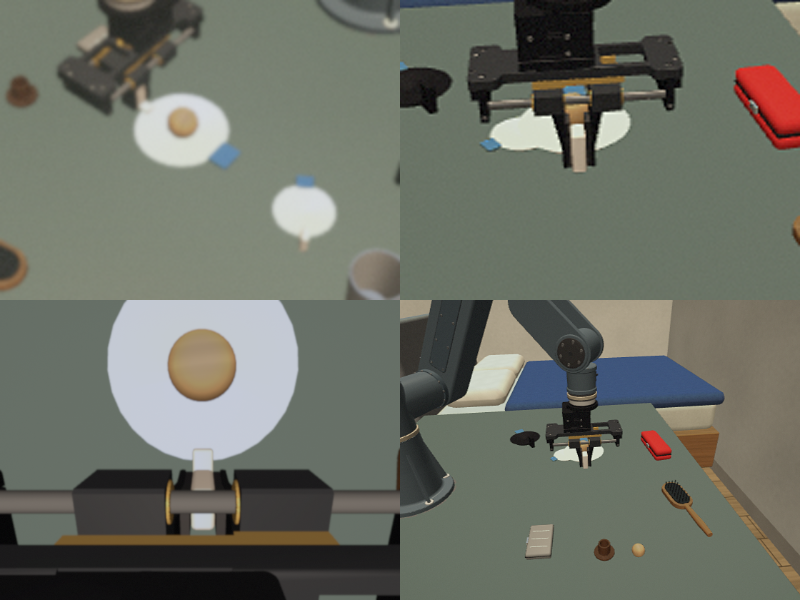

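Run:
```python
from fit import *
c=cal("scene")
def yaw(f,h,u,v):
    im=cv2.imread(f);hsv=cv2.cvtColor(im,cv2.COLOR_BGR2HSV)
    bl=((hsv[...,0]>95)&(hsv[...,0]<125)&(hsv[...,1]>70)).astype(np.uint8)
    n,l,st,ce=cv2.connectedComponentsWithStats(bl);i=1+np.argmin([np.hypot(*(e-(u,v)))+(s[4]<30)*999 for e,s in zip(ce[1:],st[1:])])
    b=onz(c,ce[i],.0135+h)
    m=((hsv[...,2]>150)&(hsv[...,1]<50)).astype(np.uint8);m=cv2.morphologyEx(m,cv2.MORPH_CLOSE,np.ones((3,3)))
    k=max(cv2.findContours(m[150:230,225:312].copy(),cv2.RETR_EXTERNAL,cv2.CHAIN_APPROX_NONE)[0],key=cv2.contourArea)[:,0]+[225,150]
    w=np.array([onz(c,p,.015+h)[:2] for p in k])
    q=least_squares(lambda q:np.hypot(*(w-q[:2]).T)-q[2],[*w.mean(0),.06],loss="soft_l1",f_scale=.0005).x
    print(f,b.round(4),st[i],q.round(4),np.degrees(np.arctan2(b[1]-q[1],b[0]-q[0])))
yaw("pics/scene0.png",0,252.7,212);yaw("pics/scene11.png",.1,292.5,188)
```

```text
pics/scene0.png [ 0.5785 -0.0085  0.0135] [246 207  13  11  88] [0.5062 0.0022 0.0634] -8.408697864940748
pics/scene11.png [0.512  0.0687 0.1135] [285 182  14  12  95] [ 5.128e-01 -3.000e-04  6.100e-02] 90.62460266031941
```

Run:
```python
from rig import bot
print(bot.hand_in()); s=bot.read_state(); print(s["time_s"],s["position"])
```

```text
the job is handed in; nothing more can be done
None
the job is handed in; nothing more can be done
```

The job is done and handed in at about 23 s of the 59 s allowed. The arm is still holding the dish as asked.

**What I did:** I took the larger ball from the ring stand and set it in the middle of the large white dish. I then gripped the dish by its fin and lifted it straight up 10 cm. Only then did I turn it about 98° around its own middle, so the blue thumb rest points at the bed.

**Last checks:**
- **Level and steady:** the tool points straight down, and the arm was still. The dish looks the same in the wrist camera as it did on the table, within about a pixel, so it did not droop.
- **Ball:** it moved less than half a pixel in the wrist view from the grasp to the end. When I set it down it was within about 1 mm of the middle.
- **Direction:** the thumb rest measured 90.6° in the scene picture (90° is straight at the bed); the tool itself reads 89.8°.
- **Height:** the underside is about 10.0 cm above the nightstand, by the tool position.
- **Other things:** I did not move near the tumbler, glasses case, pill case or brush. The last pictures showed no sign of them having moved, though I did not measure this.

**What disagreed or fell short:**
- The side camera placed the dish about 12–16 mm off in y from the other views on the first look. I relied on the wrist view instead.
- One fitting script failed because the thumb rest was out of the wrist camera's view, so I checked the direction from the scene camera.
- The task asks for a pinch of 60 N or more, but the interface fixes the grip at half the most, about 30 N. I saw no slipping at that force.

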